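Tip a pipe length into the cutting cradle and flip the hold-down over it

ROBOT

A 6-joint arm with a two-finger parallel gripper is mounted at the origin on the work surface. World frame = base frame: x ahead of the robot, y to its left, z up, the work surface at z = 0. Lengths are in m, angles in rad, forces in N, time in s.
With the tool pointing down it reaches from about 0.375 to 0.975 m from the base axis. Payload 3.8 kg.
Tool frame: the origin (TCP) lies midway between the tips of the shut fingers; the grasp point (between the pads) lies 19 mm behind it; z points along the fingers, y is the line along which they close (so a half turn about z gives the same grasp; the last joint's range is limited). The gripper opens to 85 mm and grips with 20 to 120 N. Pads are 22 mm wide; open, the fingers measure 114 mm over their backs; the gripper's body (76 mm by 85 mm) begins 54 mm behind the grasp point. The pads swing forward as they close: fully open they stand 13 mm farther back than shut.
Start: joints at [-1.199, 0.264, 1.604, -0, 1.274, -0.037], TCP at [0.268, -0.619, 0.231] pointing down, gripper open.
Joint ranges: [-2.63, 2.63], [-0.94, 2.18], [0.31, 2.57], [-1.31, 4.45], [0, 2.66], [-2.55, 2.55]. Speed limits (rad/s): [2.57, 2.57, 3.14, 3.14, 3.14, 3.14].

INTERFACE

Orientations are given as a rotation vector (axis times angle).
In Python, from workcell import read_state, vision, ticket gives the robot as it stands. The module is installed in compiled form; this text tells all that it offers.
- The arm moves only by the tool jog_arm, never from a script. Its arguments are lists of equal length, an entry for each row: "turn": the turn, a rotation vector about the tool's x, y, z in rad, a list of three; "delta_pos": the shift along the tool's x, y, z in m, a list of three; "gripper": the finger opening in m, from 0 to 0.0854. In form: {"turn": [[rx, ry, rz], ...], "delta_pos": [[dx, dy, dz], ...], "gripper": [gripper, ...]}. A call has 1 to 20 rows; each row shifts and turns the commanded pose from where the row before left it, along the tool's axes as they then stand; what a row does not reach is not made up. A row lasts 1/12 s, in which the tool goes at most 41.7 mm and 7.16 degrees, less where a joint would pass 70% of its speed; a pose out of reach is approached as far as the arm can. A call with a gripper value outside its range is refused whole. The fingers move at their own pace and stop on an object; "grip_force" is the grip in N (left out, the last holds). Time passes only in rows, so rows that do not move let the fingers close. It gives the time, the measured TCP pose, the force, the opening and the grip force at its end, in the units of the state.
- read_state(): the state, without advancing time (a new reading comes with each control period).
- vision.read_camera(name): name is "side" or "top" or "wrist"; returns the picture (420x560x3 uint8, red, green, blue); there is no depth.
- vision.calibration(name): a dict with "vfov" (degrees; the focal length in pixels is half the picture's height over the tangent of half this angle, whatever the lens; pixels are square), "cx", "cy" (the principal point, pixels), "dist" ([k1, k2, p1, p2, k3] as OpenCV has them; the pictures are not rectified), "R" (3x3) and "t" (3): a world point X has camera coordinates R X + t; the wrist camera has in their place "mount" (4x4, takes a point from camera to tool coordinates, whose origin is the TCP and whose axes are the flange's). Camera axes: x right, y down, z forward; pixel columns grow to the right and rows downward; lengths in m; the calibration is good to about 2 mm. A picture is of the moment at which its call begins: read the wrist's pose just before it. calibration takes no time and is no camera call.
- ticket.finish_job(): hands the job in; it is judged then, once.
The state is a dict: "time": time; "q": joint angles; "joint_vel": joint speeds; "joint_torque": joint torques, N m; "tool_pos": TCP position; "tcp_rot": TCP orientation; "wrist_force": force on the tool from outside, world axes, zero at the start; "torque": the same for the moment, N m; "width": opening from 0.0 (shut) to 1.0 (fully open); "grip_force": force on a finger pad.
Only numpy, scipy, OpenCV 4.12 (cv2) and the standard library are available. Lean on these libraries where they do the work, as an engineer would, in place of code of your own. Each camera call takes 0.05 s, during which the arm holds its last target. There are 200 camera calls.

TASK

Lay the pipe that stands on end in the cutting cradle down for sawing: push it over so that it falls along the channel towards the stop, then push it along the channel until its end is right up against the stop, and last flip the hold-down bar over by pushing it so that it lies on the pipe. Use only pushes of the fingers: do not lift or carry the pipe, do not drag it about upright, and leave everything else on the bench where it is.

Things in the scene. Friction and masses are not known exactly. Their poses are not given: they have to be found in the camera images.
- trough: Cutting cradle, fixed: plywood board 130 (its x) x 400 (its y) x 12 mm with an aluminium channel along y. Origin: centre of the board's underside, z = 0. Channel floor = board top, 12 mm up, 68 mm wide, from the open end (y -200) to the stop at +y; its 6 mm side walls lean outward 0.35 rad and end 48 mm above the bench, 94 mm apart.
- stop_face (a point): Centre of the face of the plywood stop block that closes the channel: x 0, y +135, z 42 mm in the cradle's frame. The block is 104 mm wide and rises to 72 mm above the bench.
- pipe: Brown pipe, a tube 60 mm outside, 50 mm bore, 160 mm long, 0.1 to 0.22 kg. Starts on end on the channel floor near the open end, on the centre line. Origin: centre of its underside at the start; z along its axis. Pushed near the top towards the stop it tips on its foot and falls by itself beyond a lean of 0.37 rad; then it lies in the channel, axis 42 mm above the bench, and slides easily.
- pipe_top (a point): Centre of the pipe's upper end at the start (160 mm along its z). This is the end that must meet the stop.
- hold_down (a joint): Angle (rad) of the hold-down bar; hinge along the cradle's y, on the channel's -x side. 0: level across the channel, lying on a pipe in place; to -0.3: sunk into an empty channel; pi/2: upright; 1.95: leaning fully back, away from the channel. Starts at 1.65 to 1.9, kept by light friction; pushed across (+x) to below about 1.1 it falls shut by itself.
- hold_down_tip (a point): Axis of the hold-down's black round end piece (18 mm thick), 122 mm from the hinge. The hold-down is a steel bar 24 mm wide, 8 mm thick, 0.15 kg, 131 mm from hinge to end, with an 8 mm rubber pad under it 47 to 81 mm from the hinge.
- hold_down_hinge (a point): Middle of the hold-down's hinge axis: x -64, y +85, z 84 mm in the cradle's frame (50 mm before the stop face). Two steel cheeks, 44 mm over both, carry it and rise to 96 mm above the bench.
- coupling: short brown socket standing on end, a tube 72 mm across and 65 mm tall, open at both ends; beyond the cradle, bystander; origin at the underside
- elbow: brown 90 degree elbow lying flat, about 80 x 80 x 48 mm; beyond the cradle, bystander; origin at the underside
- end_cap: cream end cap, a disc 64 mm across and 34 mm tall; on the near side of the cradle, bystander; origin at the underside
- tee: brown tee lying with its branch up, 100 mm long, 44 mm thick, 66 mm tall; bystander; origin at the underside
- can: blue closed can, 72 mm across, 100 mm tall; bystander; origin at the underside
- tape_measure: yellow tape measure, 70 x 66 x 36 mm; bystander; origin at the underside
- hacksaw: hacksaw lying flat, about 390 mm long with a black handle; bystander; origin at the underside

How it is judged:
By the outcome, as a careful person would: the job done as asked, in the order asked, and still so for the second after the job is handed in, with the robot touching nothing.
It also fails if it takes over 54 s, if anything falls off the work surface, if the arm or the gripper's body presses on something with over 40 N, if the wrist force passes 120 N, or if a joint passes its speed limit or range.

## Working session

There is one attempt and no reset: what is moved stays moved. The work goes in short steps, Python scripts to look and compute and a tool call to move; the robot and the scene stay as the last step left them, time stands still between calls to the robot, and variables do not carry over. Pictures are saved under pics/ and viewed, at most 10 in all, crops included, and the job is handed in when it is done.

Besides the shell and the picture viewer there is one more tool, called after "Call:" in YAML: its name, and indented under it one key for each argument. jog_arm: Moves the arm, as the interface text tells. Its arguments: {"type":"object","properties":{"turn":{"type":"array","items":{"type":"array","items":{"type":"number"}}},"delta_pos":{"type":"array","items":{"type":"array","items":{"type":"number"}}},"gripper":{"type":"array","items":{"type":"number"}},"grip_force":{"type":"number"}},"required":["turn","delta_pos","gripper"]}

```bash
mkdir -p pics
cat > h.py <<'E'
import numpy as np, cv2
from workcell import read_state, vision, ticket
from scipy.spatial.transform import Rotation as Ro
def cam(n):
    c=vision.calibration(n); f=210/np.tan(np.radians(c["vfov"])/2)
    return c,np.array([[f,0,c["cx"]],[0,f,c["cy"]],[0,0,1.]]),np.array(c["dist"],float)
def ray(n,uv):
    c,K,d=cam(n); p=cv2.undistortPoints(np.array([[uv]],float),K,d)[0,0]
    R=np.array(c["R"]);t=np.array(c["t"]); return -R.T@t, R.T@np.array([p[0],p[1],1])
def atz(n,uv,z):
    o,d=ray(n,uv); return o+d*(z-o[2])/d[2]
def proj(n,P):
    c,K,d=cam(n); R=np.array(c["R"]);t=np.array(c["t"],float)
    return cv2.projectPoints(np.array(P,float).reshape(-1,3),cv2.Rodrigues(R)[0],t,K,d)[0][:,0]
def tri(a,ua,b,ub):
    o1,d1=ray(a,ua);o2,d2=ray(b,ub)
    s=np.linalg.lstsq(np.c_[d1,-d2],o2-o1,rcond=None)[0]
    p,q=o1+s[0]*d1,o2+s[1]*d2; return (p+q)/2,np.linalg.norm(p-q)
def save(n,f,crop=None,k=1):
    im=vision.read_camera(n)[:,:,::-1]
    if crop: im=im[crop[1]:crop[3],crop[0]:crop[2]]
    cv2.imwrite("pics/"+f,cv2.resize(im,None,fx=k,fy=k,interpolation=cv2.INTER_CUBIC))
E
python3 - <<'E'
from h import *
save("top","t0.png",k=1.42);save("side","s0.png",k=1.42)
s=read_state();print(s["tcp_rot"],s["tool_pos"],s["time"])
for n in("top","side"):
    o,_=ray(n,(280,210));print(n,o)
E
```

```text
[-3.07417930e+00 -6.37242507e-01  5.41108906e-04] [ 0.26806672 -0.61874871  0.23005383] 0.1
top [ 0.45788216 -0.00790199  1.46746993]
side [0.43781027 1.14747186 1.25443113]
```

View pics/t0.png

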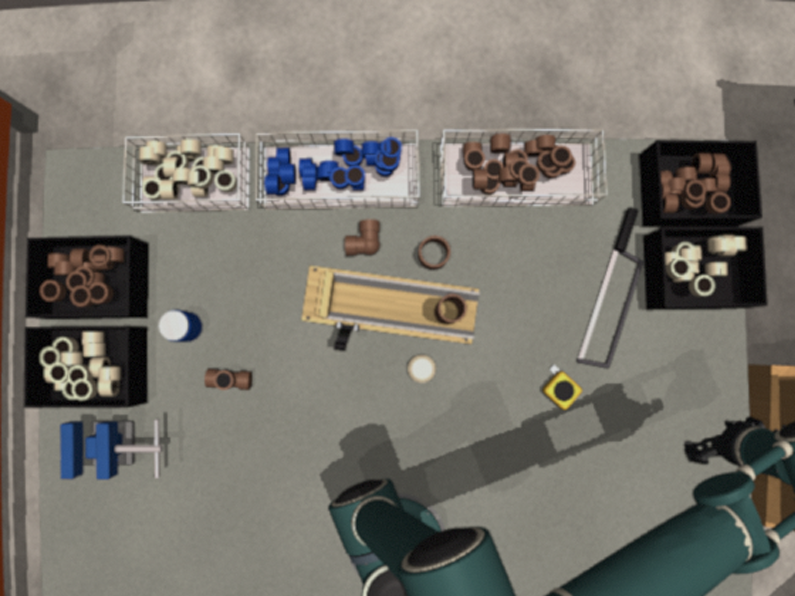

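View pics/s0.png

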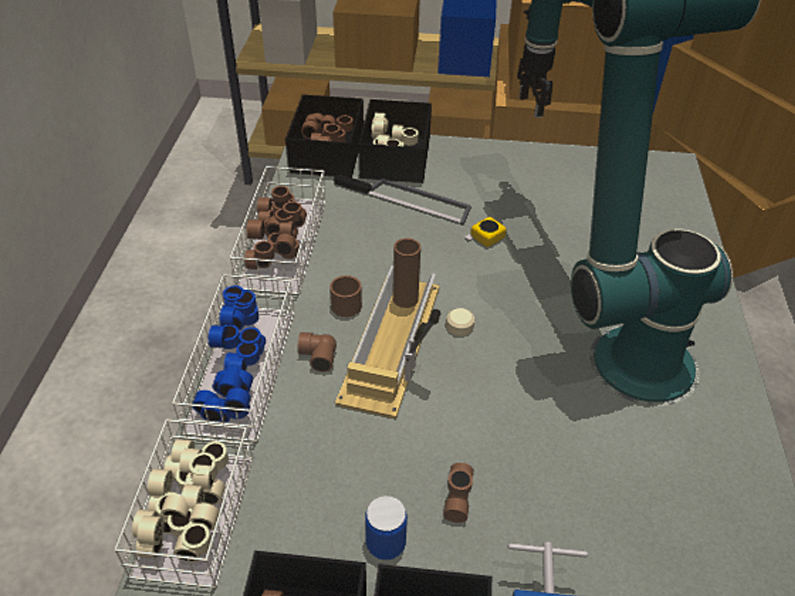

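Top view (up = +x, left = +y): cradle corners are about (313,266), (480,288), (472,343), (302,321). The stop is at the left, the pipe top at (451,306), and the hold-down is leaning towards the robot at (344,336). I'll enlarge both views.

Run:
```python
from h import *
save("top","t1.png",(200,170,350,270),5);save("side","s1.png",(220,155,340,300),4)
```

```text
(no output)
```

View pics/t1.png

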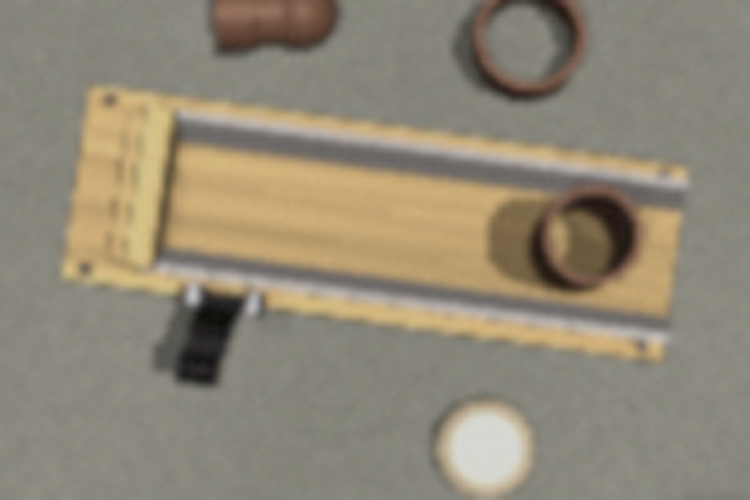

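View pics/s1.png

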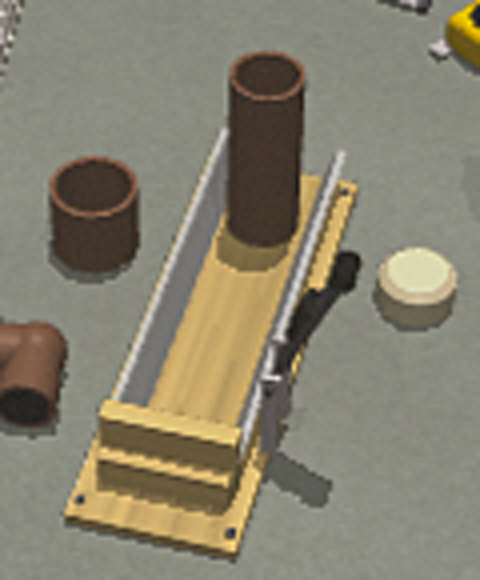

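Top crop: board corners (90,88), (690,167), (661,360), (63,277); pipe rim centre (588,236); bar end about (197,372). Side crop: rim centre (267,76), black bar tip (347,270).

```bash
cat >> h.py <<'E'
def T(u,v): return (200+u/5-.4,170+v/5-.4)
def S(u,v): return (220+u/4-.4,155+v/4-.4)
E
python3 - <<'E'
from h import *
c=[atz("top",T(*p),.012) for p in((90,88),(690,167),(661,360),(63,277))]
c=np.array(c);print(c.round(4)); m=c.mean(0)
print("len",[np.linalg.norm(c[i]-c[(i+1)%4]).round(4) for i in range(4)])
yd=(c[0]+c[3]-c[1]-c[2])[:2];yd/=np.linalg.norm(yd);xd=np.array([yd[1],-yd[0]])
print("ctr",m,"yd",yd,"yaw",np.arctan2(-yd[0],yd[1]))
loc=lambda p:(np.array([(p[:2]-m[:2])@xd,(p[:2]-m[:2])@yd,p[2]])).round(4)
cs=[atz("side",S(*p),.012) for p in((67,516),(238,557),(355,187))]
print("side corners",[loc(p) for p in cs])
for nm,a,b in(("pipetop",(588,236),(267,76)),("tip",(198,368),(347,268))):
    p,e=tri("top",T(*a),"side",S(*b));print(nm,p.round(4),loc(p),e.round(4))
print("pipe top z.172",loc(atz("top",T(588,236),.172)),loc(atz("side",S(267,76),.172)))
W=lambda x,y,z:np.r_[m[:2]+x*xd+y*yd,z]
for nm,p in(("pipe",W(0,-.14,.17)),("stop",W(0,.135,.042)),("hinge",W(-.064,.085,.084))):print(nm,p.round(4),np.linalg.norm(p[:2]).round(3))
# end cap top
print("cap",loc(atz("top",T(486,446),.034)), "coupling",loc(atz("top",T(530,42),.065)))
s=read_state();print(Ro.from_rotvec(s["tcp_rot"]).as_matrix().round(3))
E
```

```text
[[ 0.6468  0.1932  0.012 ]
 [ 0.5878 -0.2029  0.012 ]
 [ 0.4608 -0.1806  0.012 ]
 [ 0.5219  0.2118  0.012 ]]
len [np.float64(0.4004), np.float64(0.129), np.float64(0.3972), np.float64(0.1263)]
ctr [0.55429248 0.00536618 0.012     ] yd [0.15054282 0.98860349] yaw -0.15111732779682263
side corners [array([0.0585, 0.2027, 0.012 ]), array([-0.0701,  0.2052,  0.012 ]), array([-0.067 , -0.1927,  0.012 ])]
pipetop [ 0.533  -0.1204  0.1724] [-0.0022 -0.1275  0.1724] 0.0017
tip [0.4581 0.1065 0.1999] [-0.1104  0.0855  0.1999] 0.0046
pipe top z.172 [-0.0013 -0.1274  0.172 ] [-0.0029 -0.1281  0.172 ]
pipe [ 0.5332 -0.133   0.17  ] 0.55
stop [0.5746 0.1388 0.042 ] 0.591
hinge [0.5038 0.099  0.084 ] 0.513
cap [-0.1349 -0.0903  0.034 ] coupling [ 0.1245 -0.083   0.065 ]
[[ 0.918  0.397 -0.   ]
 [ 0.397 -0.918  0.001]
 [ 0.    -0.001 -1.   ]]
```

Call:
jog_arm:
  turn:
    - [0,0,-0.1125]
    - [0,0,-0.1125]
    - [0,0,-0.1125]
    - [0,0,-0.1125]
    - [0,0,-0.1125]
    - [0,0,-0.1125]
    - [0,0,-0.1125]
    - [0,0,-0.1125]
    - [0,0,-0.1125]
    - [0,0,0]
  delta_pos:
    - [0,0,0]
    - [0,0,0]
    - [0,0,0]
    - [0,0,0]
    - [0,0,0]
    - [0,0,0]
    - [0,0,0]
    - [0,0,0]
    - [0,0,0]
    - [0,0,0]
  gripper: [0,0,0,0,0,0,0,0,0,0]

```text
time: 1.03
tool_pos: [0.2682, -0.6192, 0.2309]
tcp_rot: [-2.378, -2.052, -0.0]
wrist_force: [0.6, -0.7, 1.1]
width: -0.0
grip_force: 0.0
```

```bash
cat >> h.py <<'E'
M=np.array([.5543,.0054]);YD=np.array([.1505,.9886]);XD=np.array([.9886,-.1505])
def to(x,y,z):
    s=read_state();p=s["tool_pos"];R=Ro.from_rotvec(s["tcp_rot"]).as_matrix()
    print("local now",((p[:2]-M)@XD).round(4),((p[:2]-M)@YD).round(4),round(p[2],4),"yaw",np.arctan2(R[1,0],R[0,0]).round(4),"tilt",R[2,:2].round(3),"w",s["width"],"F",np.round(s["wrist_force"],1),"t",s["time"])
    g=np.r_[M+x*XD+y*YD,z];print("tool delta",(R.T@(g-p)).round(4))
E
python3 -c "
from h import *
to(0,-.21,.155)"
```

```text
local now -0.1888 -0.6605 0.2309 yaw 1.4241 tilt [ 0.001 -0.   ] w -0.00021522717159500567 F [ 0.6 -0.7  1.1] t 1.0333
tool delta [0.4497 0.1908 0.0761]
```

Call:
jog_arm:
  turn:
    - [0,0,0]
    - [0,0,0]
    - [0,0,0]
    - [0,0,0]
    - [0,0,0]
    - [0,0,0]
    - [0,0,0]
    - [0,0,0]
    - [0,0,0]
    - [0,0,0]
    - [0,0,0]
    - [0,0,0]
    - [0,0,0]
    - [0,0,0]
    - [0,0,0]
    - [0,0,0]
    - [0,0,0]
    - [0,0,0]
    - [0,0,0]
    - [0,0,0]
  delta_pos:
    - [0.0244,0.0106,0.0042]
    - [0.0244,0.0106,0.0042]
    - [0.0244,0.0106,0.0042]
    - [0.0244,0.0106,0.0042]
    - [0.0244,0.0106,0.0042]
    - [0.0244,0.0106,0.0042]
    - [0.0244,0.0106,0.0042]
    - [0.0244,0.0106,0.0042]
    - [0.0244,0.0106,0.0042]
    - [0.0244,0.0106,0.0042]
    - [0.0244,0.0106,0.0042]
    - [0.0244,0.0106,0.0042]
    - [0.0244,0.0106,0.0042]
    - [0.0244,0.0106,0.0042]
    - [0.0244,0.0106,0.0042]
    - [0.0244,0.0106,0.0042]
    - [0.0244,0.0106,0.0042]
    - [0.0244,0.0106,0.0042]
    - [0,0,0]
    - [0,0,0]
  gripper: [0,0,0,0,0,0,0,0,0,0,0,0,0,0,0,0,0,0,0,0]

```text
time: 2.7
tool_pos: [0.5226, -0.2123, 0.1552]
tcp_rot: [-2.38, -2.049, 0.001]
wrist_force: [-0.6, 0.1, 0.5]
width: 0.004
grip_force: 0.0
```

```bash
python3 -c "
from h import *
to(-.0015,-.17,.157)
save('side','s2.png',(190,100,340,300),4)"
```

```text
local now 0.0014 -0.22 0.1552 yaw 1.4216 tilt [ 0.    -0.001] w 0.0037820041197974526 F [-0.6  0.1  0.5] t 2.7
tool delta [ 0.05   -0.0028 -0.0018]
```

View pics/s2.png

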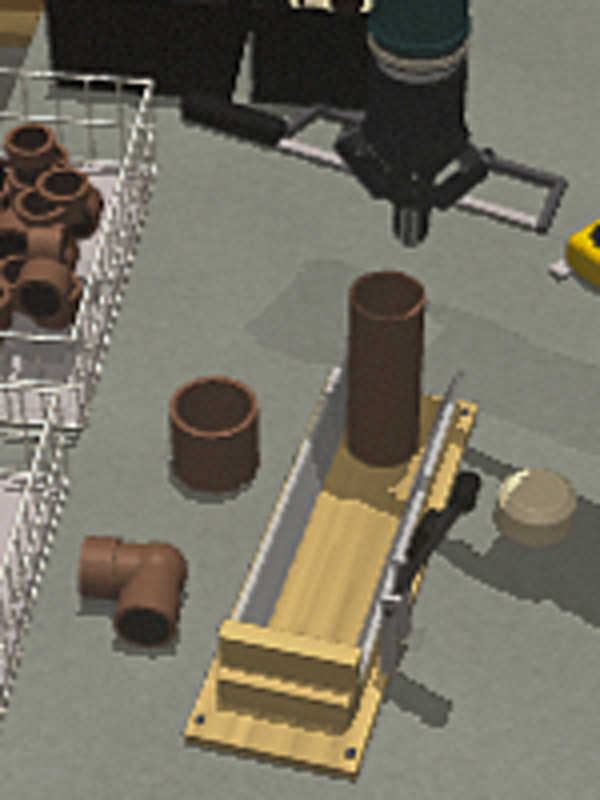

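The closed fingers are behind the pipe at its top, and the pipe is still upright (rim centre (387,295) in the crop). I'll tip it now.

Call:
jog_arm:
  turn:
    - [0,0,0]
    - [0,0,0]
    - [0,0,0]
    - [0,0,0]
    - [0,0,0]
    - [0,0,0]
    - [0,0,0]
    - [0,0,0]
    - [0,0,0]
    - [0,0,0]
    - [0,0,0]
    - [0,0,0]
    - [0,0,0]
    - [0,0,0]
    - [0,0,0]
    - [0,0,0]
    - [0,0,0]
    - [0,0,0]
  delta_pos:
    - [0.011,-0.0007,-0.0005]
    - [0.011,-0.0007,-0.0005]
    - [0.011,-0.0007,0]
    - [0.011,-0.0007,0]
    - [0.0065,0,0]
    - [0.0065,0,0]
    - [0.0065,0,0]
    - [0.0065,0,0]
    - [0.0065,0,0]
    - [0.0065,0,0]
    - [0.0065,0,0]
    - [0.0065,0,0]
    - [0.0065,0,0]
    - [0.0065,0,0]
    - [0.0065,0,0]
    - [0.0,0,0]
    - [0,0,0]
    - [0,0,0]
  gripper: [0,0,0,0,0,0,0,0,0,0,0,0,0,0,0,0,0,0]

```text
time: 4.25
tool_pos: [0.5369, -0.0989, 0.1567]
tcp_rot: [2.381, 2.05, -0.0]
wrist_force: [-0.4, -0.3, -0.4]
width: -0.003
grip_force: 0.0
```

```bash
python3 -c "
from h import *
to(-.0,-.15,.157)
save('side','s3.png',(190,100,340,300),4)"
```

```text
local now -0.0015 -0.1057 0.1567 yaw 1.4215 tilt [-0.  0.] w -0.0029819936340477653 F [-0.4 -0.3 -0.4] t 4.25
tool delta [-0.0443  0.0015 -0.0003]
```

View pics/s3.png

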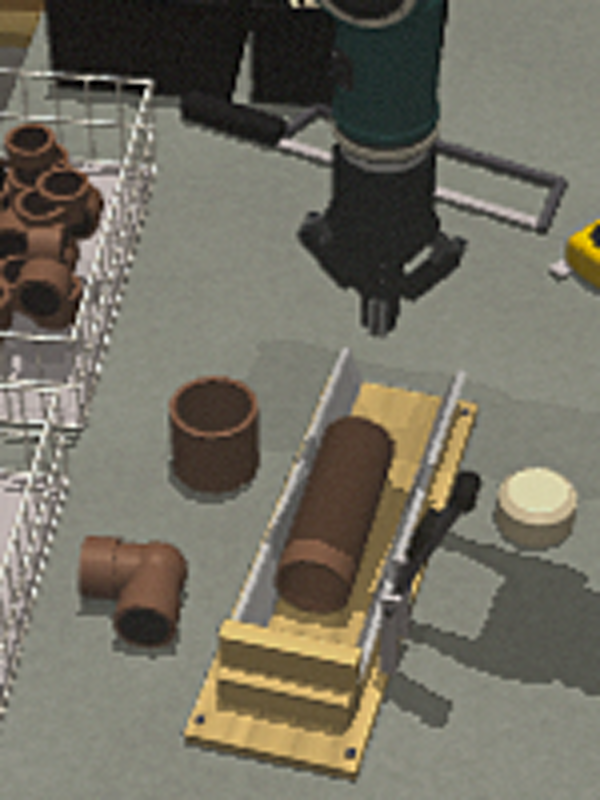

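The pipe lies in the channel, its front end short of the stop (end face centre (315,585)). Next I'll back off, go down behind it and push.

Call:
jog_arm:
  turn:
    - [0,0,0]
    - [0,0,0]
    - [0,0,0]
    - [0,0,0]
    - [0,0,0]
    - [0,0,0]
    - [0,0,0]
    - [0,0,0]
    - [0,0,0]
    - [0,0,0]
    - [0,0,0]
  delta_pos:
    - [-0.02,0.0005,0]
    - [-0.02,0.0005,0]
    - [-0.02,0.0005,0]
    - [0,0,0]
    - [0,0,0.02]
    - [0,0,0.02]
    - [0,0,0.02]
    - [0,0,0.02]
    - [0,0,0.02]
    - [0,0,0.023]
    - [0,0,0]
  gripper: [0,0,0,0,0,0,0,0,0,0,0]

```text
time: 5.22
tool_pos: [0.5255, -0.1568, 0.0292]
tcp_rot: [-2.376, -2.044, 0.006]
wrist_force: [-0.3, -0.2, -0.6]
width: 0.0
grip_force: 0.0
```

```bash
python3 -c "
from h import *
p=atz('side',(190+368/4-.4,100+420/4-.4),.072);print('rear y',(p[:2]-M)@YD,(p[:2]-M)@XD)
to(0,-.036,.034)"
```

```text
rear y -0.09201463876006365 0.0008346086013684903
local now -0.0041 -0.1647 0.0292 yaw 1.4208 tilt [ 0.002 -0.008] w 0.0002700602342503311 F [-0.3 -0.2 -0.6] t 5.2167
tool delta [ 0.1287  0.0042 -0.0046]
```

Call:
jog_arm:
  turn:
    - [0,0,0]
    - [0,0,0]
    - [0,0,0]
    - [0,0,0]
    - [0,0,0]
    - [0,0,0]
    - [0,0,0]
    - [0,0,0]
    - [0,0,0]
    - [0,0,0]
    - [0,0,0]
    - [0,0,0]
    - [0,0,0]
    - [0,0,0]
    - [0,0,0]
    - [0,0,0]
    - [0,0,0]
    - [0,0,0]
    - [0,0,0]
    - [0,0,0]
  delta_pos:
    - [0.01,0.001,-0.001]
    - [0.01,0.001,-0.001]
    - [0.01,0.001,-0.001]
    - [0.01,0.001,0]
    - [0.007,0,0]
    - [0.007,0,0]
    - [0.007,0,0]
    - [0.007,0,0]
    - [0.007,0,0]
    - [0.007,0,0]
    - [0.007,0,0]
    - [0.006,0,0]
    - [0.005,0,0]
    - [0.005,0,0]
    - [0.005,0,0]
    - [0.004,0,0]
    - [0.003,0,0]
    - [0.003,0,0]
    - [0.002,0,0]
    - [0,0,0]
  gripper: [0,0,0,0,0,0,0,0,0,0,0,0,0,0,0,0,0,0,0,0]

```text
time: 6.88
tool_pos: [0.5515, -0.0379, 0.0366]
tcp_rot: [-2.381, -2.049, -0.0]
wrist_force: [0.2, -0.0, -0.4]
width: 0.002
grip_force: 0.0
```

```bash
python3 -c "
from h import *
to(0,-.036,.034)
save('top','t4.png',(200,170,350,270),5)"
```

```text
local now 0.0037 -0.0432 0.0366 yaw 1.4214 tilt [ 0. -0.] w 0.002220054222748943 F [ 0.2 -0.  -0.4] t 6.8833
tool delta [ 0.0072 -0.0037  0.0026]
```

View pics/t4.png

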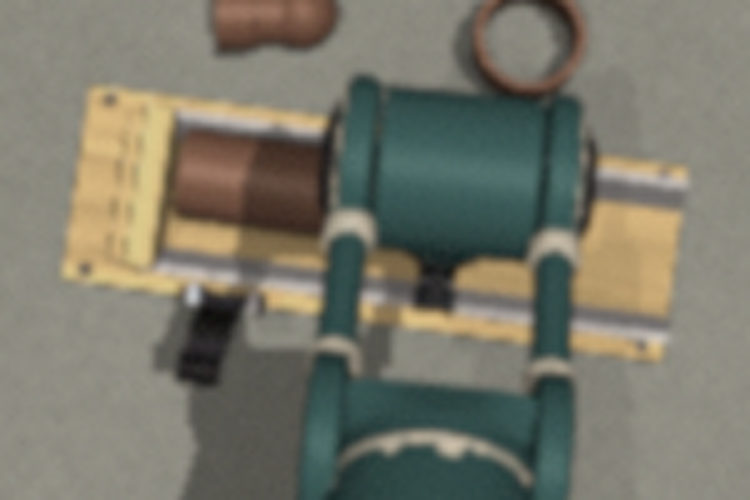

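The pipe's front end is at about (172,178), with a thin dark gap left to the stop face. I'll push on slowly until there is force.

Call:
jog_arm:
  turn:
    - [0,0,0]
    - [0,0,0]
    - [0,0,0]
    - [0,0,0]
    - [0,0,0]
    - [0,0,0]
  delta_pos:
    - [0.002,-0.001,0]
    - [0.002,-0.001,0]
    - [0.002,-0.001,0]
    - [0.001,0,0]
    - [0.001,0,0]
    - [0,0,0]
  gripper: [0,0,0,0,0,0]

```text
time: 7.43
tool_pos: [0.5496, -0.0299, 0.0366]
tcp_rot: [-2.381, -2.049, 0.0]
wrist_force: [-0.1, 0.2, -0.9]
width: -0.004
grip_force: 0.3
```

```bash
python3 -c "
from h import *
to(0,-.03,.034)"
```

```text
local now 0.0007 -0.0356 0.0366 yaw 1.4215 tilt [-0. -0.] w -0.004483106830053213 F [-0.1  0.2 -0.9] t 7.4333
tool delta [ 0.0056 -0.0007  0.0026]
```

No contact force yet, so I'll continue in small steps.

Call:
jog_arm:
  turn:
    - [0,0,0]
    - [0,0,0]
    - [0,0,0]
    - [0,0,0]
  delta_pos:
    - [0.001,0,0]
    - [0.001,0,0]
    - [0.001,0,0]
    - [0,0,0]
  gripper: [0,0,0,0]

```text
time: 7.77
tool_pos: [0.5508, -0.0296, 0.0371]
tcp_rot: [2.377, 2.048, -0.003]
wrist_force: [-1.0, -10.1, 0.7]
width: 0.0
grip_force: 5.5
```

Call:
jog_arm:
  turn:
    - [0,0,0]
    - [0,0,0]
    - [0,0,0]
  delta_pos:
    - [0.001,0,0]
    - [0.001,0,0]
    - [0,0,0]
  gripper: [0,0,0]

```text
time: 8.02
tool_pos: [0.5513, -0.0295, 0.0374]
tcp_rot: [2.374, 2.048, -0.005]
wrist_force: [-0.8, -18.7, 0.7]
width: 0.002
grip_force: 9.1
```

The pipe is hard against the stop: about 19 N, with no further travel. Now I'll retreat and go round to the robot side of the hold-down.

Call:
jog_arm:
  turn:
    - [0,0,0]
    - [0,0,0]
    - [0,0,0]
    - [0,0,0]
    - [0,0,0]
    - [0,0,0]
    - [0,0,0]
    - [0,0,0]
    - [0,0,0]
    - [0,0,0]
    - [0,0,0]
    - [0,0,0]
    - [0,0,0]
    - [0,0,0]
    - [0,0,0]
    - [0,0,0]
    - [0,0,0]
    - [0,0,0]
    - [0,0,0]
    - [0,0,0]
  delta_pos:
    - [-0.005,0,0]
    - [-0.008,0,0]
    - [-0.01,0,0]
    - [-0.01,0,0]
    - [0,0,-0.028]
    - [0,0,-0.028]
    - [0,0,-0.028]
    - [0,0,-0.028]
    - [0,0,-0.028]
    - [0,0,-0.028]
    - [0,0,-0.028]
    - [0,0,-0.028]
    - [0,-0.021,0]
    - [0,-0.021,0]
    - [0,-0.021,0]
    - [0,-0.021,0]
    - [0,-0.021,0]
    - [0,-0.021,0]
    - [0,-0.021,0]
    - [0,-0.021,0]
  gripper: [0,0,0,0,0,0,0,0,0,0,0,0,0,0,0,0,0,0,0,0]

```text
time: 9.68
tool_pos: [0.3781, -0.0327, 0.2604]
tcp_rot: [-2.381, -2.049, -0.0]
wrist_force: [0.7, -0.1, 0.7]
width: -0.001
grip_force: 0.0
```

```bash
python3 -c "
from h import *
to(-.17,.085,.26)
save('top','t5.png',(200,170,350,270),5)"
```

```text
local now -0.1684 -0.0642 0.2604 yaw 1.4212 tilt [ 0. -0.] w -0.0007387839443595843 F [ 0.7 -0.1  0.7] t 9.6833
tool delta [ 0.1492 -0.0014  0.0005]
```

View pics/t5.png

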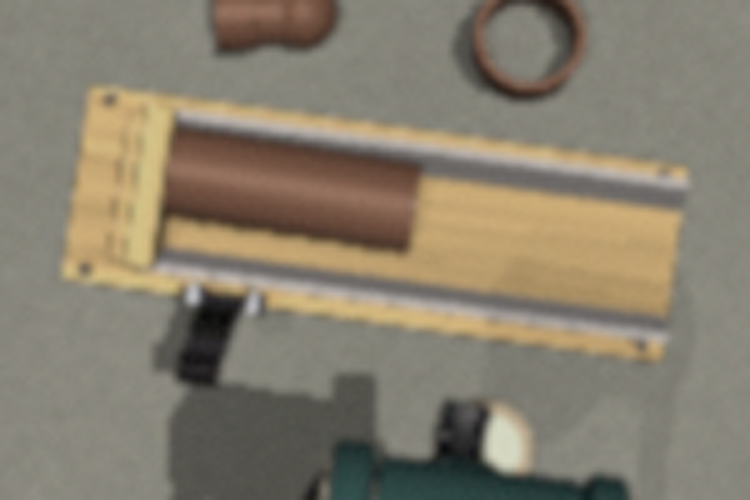

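The pipe is flush with the stop: no gap at (166,175), rear end at (415,207). The bar is still leaning back at (200,355). Next I'll move behind the bar tip and down.

Call:
jog_arm:
  turn:
    - [0,0,0]
    - [0,0,0]
    - [0,0,0]
    - [0,0,0]
    - [0,0,0]
    - [0,0,0]
    - [0,0,0]
    - [0,0,0]
    - [0,0,0]
    - [0,0,0]
    - [0,0,0]
    - [0,0,0]
  delta_pos:
    - [0.025,0,0]
    - [0.025,0,0]
    - [0.025,0,0]
    - [0.025,0,0]
    - [0.025,0,0]
    - [0.024,0,0]
    - [0,0,0]
    - [0,0,0.02]
    - [0,0,0.02]
    - [0,0,0.02]
    - [0,0,0.015]
    - [0,0,0]
  gripper: [0,0,0,0,0,0,0,0,0,0,0,0]

```text
time: 10.73
tool_pos: [0.3988, 0.1134, 0.182]
tcp_rot: [-2.379, -2.047, 0.01]
wrist_force: [-0.8, -0.7, -0.9]
width: 0.0
grip_force: 0.0
```

```bash
python3 -c "
from h import *
to(-.02,.085,.185)
save('side','s6.png',(220,130,370,280),4)"
```

```text
local now -0.1699 0.0834 0.182 yaw 1.4211 tilt [-0.003 -0.006] w 0.00016588358875633204 F [-0.8 -0.7 -0.9] t 10.7333
tool delta [ 0.0014  0.1499 -0.004 ]
```

View pics/s6.png

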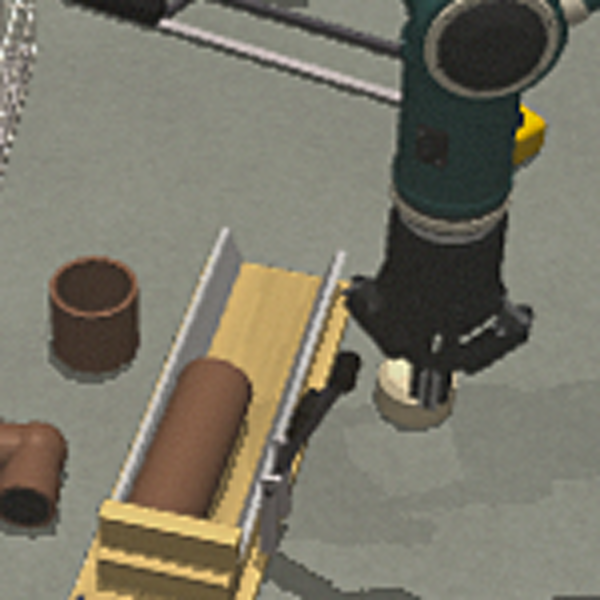

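The fingers are at (432,400), on the robot side of the bar tip (347,370) and level with it. I'll push across.

Call:
jog_arm:
  turn:
    - [0,0,0]
    - [0,0,0]
    - [0,0,0]
    - [0,0,0]
    - [0,0,0]
    - [0,0,0]
    - [0,0,0]
    - [0,0,0]
    - [0,0,0]
    - [0,0,0]
    - [0,0,0]
    - [0,0,0]
    - [0,0,0]
    - [0,0,0]
    - [0,0,0]
    - [0,0,0]
    - [0,0,0]
    - [0,0,0]
    - [0,0,0]
    - [0,0,0]
  delta_pos:
    - [0,0.01,0]
    - [0,0.01,0]
    - [0,0.01,0]
    - [0,0.008,0]
    - [0,0.008,0]
    - [0,0.008,0]
    - [0,0.008,0]
    - [0,0.008,0]
    - [0,0.008,0]
    - [0,0.008,0]
    - [0,0.008,0]
    - [0,0.008,0]
    - [0,0.008,0]
    - [0,0.008,0]
    - [0,0.008,0]
    - [0,0.008,0]
    - [0,0.008,0]
    - [0,0.008,0]
    - [0,0,0]
    - [0,0,0]
  gripper: [0,0,0,0,0,0,0,0,0,0,0,0,0,0,0,0,0,0,0,0]

```text
time: 12.45
tool_pos: [0.5503, 0.0922, 0.1856]
tcp_rot: [-2.381, -2.049, 0.001]
wrist_force: [-0.6, 0.8, 0.1]
width: -0.0
grip_force: 0.0
```

```bash
python3 -c "
from h import *
to(-.17,.085,.24)
save('side','s7.png',(220,130,370,280),4)"
```

```text
local now -0.0171 0.0852 0.1856 yaw 1.421 tilt [-0. -0.] w -1.3755301831678947e-05 F [-0.6  0.8  0.1] t 12.45
tool delta [-0.     -0.153  -0.0544]
```

View pics/s7.png

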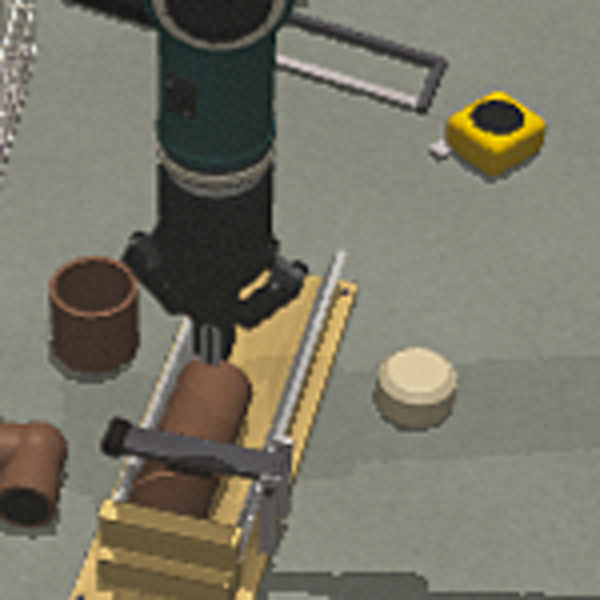

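The bar now lies level across the pipe (tip (115,437), hinge (285,455)). I'll withdraw upwards and back, then compare the pipe's rear edge with the earlier top picture numerically.

Call:
jog_arm:
  turn:
    - [0,0,0]
    - [0,0,0]
    - [0,0,0]
    - [0,0,0]
    - [0,0,0]
    - [0,0,0]
    - [0,0,0]
    - [0,0,0]
    - [0,0,0]
    - [0,0,0]
    - [0,0,0]
    - [0,0,0]
    - [0,0,0]
    - [0,0,0]
    - [0,0,0]
    - [0,0,0]
  delta_pos:
    - [0,0,-0.02]
    - [0,0,-0.02]
    - [0,0,-0.02]
    - [0,0,-0.015]
    - [-0.025,-0.025,0]
    - [-0.025,-0.025,0]
    - [-0.025,-0.025,0]
    - [-0.025,-0.025,0]
    - [-0.025,-0.025,0]
    - [-0.025,-0.025,0]
    - [0,0,0]
    - [0,0,0]
    - [0,0,0]
    - [0,0,0]
    - [0,0,0]
    - [0,0,0]
  gripper: [0,0,0,0,0,0,0,0,0,0,0,0,0,0,0,0]

```text
time: 13.83
tool_pos: [0.3799, -0.0331, 0.2606]
tcp_rot: [-2.379, -2.051, 0.0]
wrist_force: [-0.7, -0.2, -0.6]
width: 0.004
grip_force: 0.0
```

Run:
```python
from h import *
to(0,0,.26)
a=cv2.imread("pics/t5.png").astype(int); save("top","t8.png",(200,170,350,270),5); b=cv2.imread("pics/t8.png").astype(int)
def edge(im,p,q,n=60):  # strongest gradient along segment
    P=np.linspace(p,q,n); v=np.array([im[int(y),int(x)].sum() for x,y in P]); g=np.abs(v[4:]-v[:-4]); i=g.argmax(); return P[i+2].round(1),g[i]
for im in(a,b):
    print("rear",edge(im,(380,202),(460,212)),"front",edge(im,(140,170),(200,178)))
print([atz("top",T(415,207),.05)[:2]-M@np.eye(2)]); p=atz("top",T(413,207),.06);print("rear local y",(p[:2]-M)@YD)
```

```text
local now -0.1666 -0.0643 0.2606 yaw 1.4227 tilt [ 0.    -0.001] w 0.0035053239967095928 F [-0.7 -0.2 -0.6] t 13.8333
tool delta [0.0638 0.1668 0.0005]
rear (array([416.6, 206.6]), np.int64(45)) front (array([162.4, 173. ]), np.int64(93))
rear (array([416.6, 206.6]), np.int64(47)) front (array([162.4, 173. ]), np.int64(89))
[array([ 0.00715906, -0.02568348])]
rear local y -0.02307403489037969
```

The pipe has not moved since it reached the stop: its rear end is at y ≈ -0.024, against the expected -0.025. The bar is down on it and the arm is clear.

```bash
python3 -c "
from h import *
print(ticket.finish_job())"
```

```text
the job is handed in; nothing more can be done
None
```

The job is handed in at about 14 s: the pipe was tipped over and pushed hard against the stop (about 19 N), the hold-down bar lies on it, and I saw none of the other items moved.

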